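# Take the dresser out of the lap guard, stow it in its foam and shut the guard

### The job

The lap has been dressed: turn the L-shaped dresser (orange stem) so that its foot lines up with the opening in the yellow guard, and draw it out without forcing it against the guard. Press it upright, fully home, into its matching cut-out in the foam insert, and slide the guard's shutter fully shut. Leave the file in the foam, the brush and the tin of sticks where they are.

Things in the scene. Friction and masses are not known exactly. Their poses are not given: they have to be found in the camera images.
- lap: Flat lap, fixed: grey square case 190 x 190 mm under a flat yellow sheet guard whose top is 84 mm above the bench. Origin: centre of the underside, on the bench; x along the guard opening, y across it, z up. Inside, a flat copper disc (diameter 150) has its top at 46 mm; the guard's underside is at 80 mm; the inside measures 174 x 174 mm.
- opening (a point): Centre of the opening in the guard, at the guard's upper face (84 mm). The opening measures 97 mm along the lap's x and 40 mm along its y. The dresser passes when its toe points along the lap's +x and its origin is 27.5 mm to the -x side of this point: then 6 mm to spare at each end, 5 mm each side.
- shutter (a joint): Aluminium shutter (106 x 56 mm) sliding on the guard between two guides. 0 = fully shut over the opening, at its end stop; 0.058 m = fully open. It opens along the lap's -y, so moving its knob along the lap's +y shuts it. Sliding friction 2 N; it stays where it is left.
- shutter_knob (a point): Centre of the shutter's round black knob: diameter 22 mm, from 7.5 mm below to 7.5 mm above this point, on a thinner neck; its top is 112 mm above the bench. The shutter's upper face is at 87.5 mm; the guides, 50 to 64 mm to either side along the lap's x, reach 90 mm.
- dresser: L-shaped dresser, loose, 0.2 to 0.4 kg. Upright stem 26 (x) x 14 mm (y), 132 mm high from the underside, orange upper half. Foot 16 mm thick: heel x -15 to 15, y -15 to 15 mm, then a toe 20 mm wide to x = 70; lower edges chamfered 3 mm. Origin: stem axis at the underside; x to the toe, z up. At first it stands on the disc, toe under the guard, roughly along the lap's -y.
- dresser_grip (a point): On the dresser's stem axis, 102 mm above the underside: a good place to grip, across the stem's 14 mm thickness.
- dresser_toe (a point): On the dresser's underside, 60 mm along x from the origin, towards the toe.
- foam: Foam insert, black over yellow, in a blue tray, fixed: 196 x 116 mm, top 36 mm above the bench. Origin: centre of the underside. The cut-out has the foot's stepped outline with 2 mm of play all round, its toe along the foam's +x; 16 mm deep, so the seated foot is flush. Springy lips in its toe walls squeeze the foot: dropped in, it sticks askew; pushed down upright with 7 to 18 N it seats.
- pocket (a point): On the cut-out's floor, 20 mm above the bench, where the dresser's origin comes when it is seated.
- pocket_toe (a point): On the cut-out's floor, 60 mm from pocket towards the toe, where dresser_toe comes when seated.
- needle_file: A needle file with a wooden handle, 167 mm long, lying loose in a long groove of the foam, beside the cut-out (53 mm from it along the foam's +y). Bystander. Origin: centre of its underside.
- flat_brush: A flat wooden brush, 185 x 30 x 15 mm, lying loose on the bench between lap and foam. Bystander. Origin: centre of its underside.
- grit_tin: A green and white tin with sticks in it, diameter 74 mm, 146 mm high, standing behind the lap. Bystander. Origin: centre of its underside.

How it is judged:
On the way, in this order (a step that is already met when the one before it is completed fails the run):
1. the dresser is clear above the guard (z of dresser in the frame of lap above 0.086 m), for 0.1 s.
2. the dresser's foot is home in the foam cut-out (horizontal distance between dresser and pocket below 0.005 m and horizontal distance between dresser_toe and pocket_toe below 0.005 m and z of dresser in the frame of pocket below 0.003 m and z of dresser_toe in the frame of pocket_toe below 0.003 m), for 0.2 s.
At the end, for the whole second after the job is handed in: The dresser stands upright (within 3.5 degrees) and at rest in the foam cut-out, heel and toe within 5 mm of their places and within 3 mm of the cut-out's floor, and the shutter is within 4 mm of fully shut (all of step 2 and angle between dresser's own z axis and vertical below 0.06 rad and linear speed of dresser below 0.02 m/s and value of joint shutter below 0.004 m); the robot touches nothing.
It fails at once if the dresser is forced against the lap or its guard (over 40 N) (contact force between dresser and lap above 40 N).
It fails at once if the file is moved more than 20 mm (distance of needle_file from where it was at the start of the episode above 0.02 m).
It fails at once if the brush is moved more than 20 mm (distance of flat_brush from where it was at the start of the episode above 0.02 m).
It fails at once if the tin is moved more than 20 mm (distance of grit_tin from where it was at the start of the episode above 0.02 m).
It also fails if it takes over 58 s, if anything falls off the work surface, if the arm or the gripper's body presses on something with over 40 N, if the wrist force passes 120 N, or if a joint passes its speed limit or range.

### The arm

A 7-joint arm with a two-finger parallel gripper is mounted at the origin on a cart in front of the work surface, level with it; the furniture and walls round the work are solid. World frame = base frame: x ahead of the robot, y to its left, z up, the work surface at z = 0. Lengths are in m, angles in rad, forces in N, time in s.
With the tool pointing down it reaches from about 0.425 to 0.825 m from the base axis. Payload 3.6 kg.
Tool frame: the origin (TCP) lies midway between the tips of the shut fingers; the grasp point (between the pads) lies 19 mm behind it; z points along the fingers, y is the line along which they close (so a half turn about z gives the same grasp; the last joint's range is limited). The gripper opens to 93 mm and grips with 3 to 60 N. Pads are 15 mm wide; open, the fingers measure 128 mm over their backs; the gripper's body (75 mm by 188 mm) begins 65 mm behind the grasp point.
Start: joints at [-1.192, 0.615, -0.013, 1.423, 0.008, 1.103, -0.04], TCP at [0.256, 0.597, 0.219] pointing down, gripper open.
Joint ranges: [-3.12, 3.12], [-0.3, 2.06], [-1.34, 1.32], [0.26, 2.42], [-1.36, 4.5], [0.01, 1.98], [-2.84, 2.84]. Speed limits (rad/s): [2.79, 2.79, 3.14, 3.14, 3.14, 3.14, 3.14].

### API

Orientations are given as a unit quaternion [w, x, y, z].
In Python, from station import bot gives the robot as it stands.
- The arm moves only by the shell command python3 steer.py 'ROWS'. ROWS is rows parted by semicolons, their numbers by spaces, 1 to 5 of them, each of 7 numbers: the opening from 0.0 (shut) to 1.0 (fully open), then dx, dy, dz in m, then a rotation vector rx, ry, rz in rad; each row is the pose to reach, as a shift and turn from the pose commanded when the command began, along the tool's axes at that moment; what a row does not reach only later rows make up. A row lasts 1/12 s, in which the tool goes at most 0.0417 m and 0.125 rad, less where a joint would pass 70% of its speed; a pose out of reach is approached as far as the arm can. The fingers move at their own pace and stop on an object; the grip force is fixed at half the most. Time passes only in rows, so rows that do not move let the fingers close. It prints the time, the measured TCP pose, the force, the opening and the grip force at its end.
- bot.get_state(): the state, without advancing time (a new reading comes with each control period).
- bot.snapshot(name): name is "scene" or "top" or "wrist"; returns a dict with "frame" (384x512x3 uint8, red, green, blue), "K" (3x3 intrinsics, pixels), "eye" and "attitude" of the camera in the world. Camera axes: x right, y down, z forward; pixel columns grow to the right and rows downward; lengths in m; the calibration is good to about 2 mm. The wrist camera is an equidistant fisheye: a pixel r from the principal point sees the ray r / f radians off the axis. A picture is of the moment at which its call begins. There is no depth.
- bot.finish_job(): hands the job in; it is judged then, once.
The state is a dict: "time": time; "qpos": joint angles; "joint_velocities": joint speeds; "joint_torque": joint torques, N m; "tool_pos": TCP position; "tcp_rot": TCP orientation; "force": force on the tool from outside, world axes, zero at the start; "moment": the same for the moment, N m; "opening": opening from 0.0 (shut) to 1.0 (fully open); "grip_force": force on a finger pad.
Only numpy, scipy, OpenCV 4.12 (cv2) and the standard library are available. Lean on these libraries where they do the work, as an engineer would, in place of code of your own. Each camera call takes 0.05 s, during which the arm holds its last target. There are 200 camera calls.

## Working session

There is one attempt and no reset: what is moved stays moved. The work goes in short steps, Python scripts to look and compute and a shell command to move; the robot and the scene stay as the last step left them, time stands still between calls to the robot, and variables do not carry over. Pictures are saved under pics/ and viewed, at most 12 in all, crops included, and the job is handed in when it is done.

```bash
ls; mkdir -p pics; python3 - <<'E'
from station import bot
import cv2,numpy as np
for n in("scene","top","wrist"):
    s=bot.snapshot(n); cv2.imwrite(f"pics/{n}0.png",s["frame"][:,:,::-1]); print(n,s["K"],s["eye"],s["attitude"])
    np.savez(f"pics/{n}0.npz",**{k:np.array(v) for k,v in s.items()})
st=bot.get_state();print(st)
E
```

```text
pics
station.py
steer.py
scene [[362.91752069   0.         256.15325838]
 [  0.         362.91752069 185.71818497]
 [  0.           0.           1.        ]] [-0.08917084 -0.36102298  0.53580188] [-0.43614443  0.75515168 -0.42162374  0.24851036]
top [[434.77788992   0.         255.54099517]
 [  0.         434.77788992 193.88938205]
 [  0.           0.           1.        ]] [0.45479307 0.04198047 1.27324485] [-0.03382676  0.70691706 -0.70520475  0.04254743]
wrist [[297.31863964   0.         256.77589726]
 [  0.         297.31863964 190.59700454]
 [  0.           0.           1.        ]] [0.1874478  0.62647191 0.38399043] [0.1134868  0.8272756  0.54531101 0.07329212]
{'time': 0.15, 'qpos': array([-1.19251709,  0.61569182, -0.01261065,  1.42449825,  0.00807476,
        1.10339104, -0.04039023]), 'joint_velocities': array([-7.71547192e-04, -6.69149343e-04, -9.62601036e-05, -7.07376268e-03,
        1.40700630e-03,  1.78497652e-03, -2.48889744e-05]), 'joint_torque': array([ 6.98155673e-04, -4.59349966e+01,  2.09203851e-01, -1.65942818e+01,
       -6.11469266e-02,  1.81746483e-02,  1.59626020e-04]), 'tool_pos': array([0.25572993, 0.59693772, 0.21776149]), 'tcp_rot': array([-1.96309760e-04,  2.00982577e-01,  9.79594336e-01, -9.49529641e-04]), 'force': array([ 0.10243759, -0.09018833,  0.00149538]), 'moment': array([ 0.02464688, -0.01590038, -0.01026741]), 'grip_force': 0.0, 'opening': 0.9969953275327815}
```

View pics/top0.png

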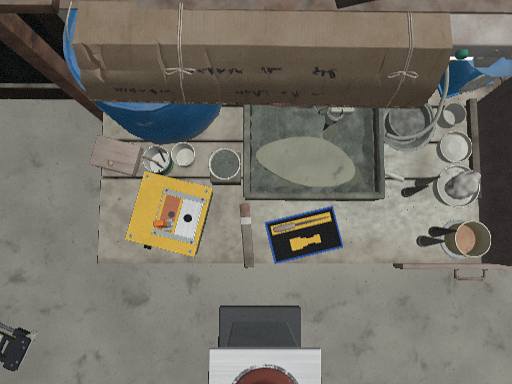

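View pics/scene0.png

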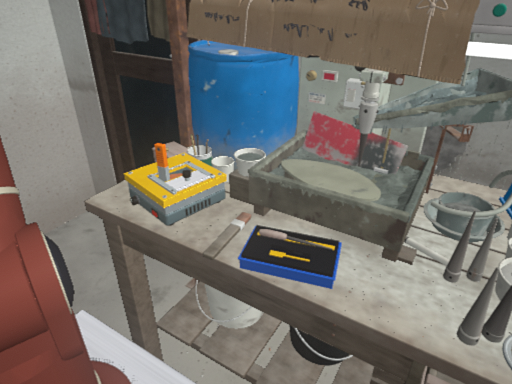

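Top view: lap at about (170,214), orange stem near (160,224), knob at (187,218), brush (247,235), foam (304,236) with the yellow cut-out at (306,242). I'll zoom in on the details.

```bash
python3 - <<'E'
import cv2
a=cv2.imread("pics/top0.png")
c1=cv2.resize(a[165:265,115:220],None,fx=5.5,fy=5.5,interpolation=cv2.INTER_CUBIC)[:, :]
c2=cv2.resize(a[200:270,262:346],None,fx=5,fy=5,interpolation=cv2.INTER_CUBIC)
cv2.imwrite("pics/c1.png",c1)
b=cv2.imread("pics/scene0.png")
c3=cv2.resize(b[135:225,115:235],None,fx=5,fy=5,interpolation=cv2.INTER_CUBIC)
import numpy as np
# montage
m=np.zeros((600,800,3),np.uint8)
t=cv2.resize(a[165:265,120:218],(392,400),interpolation=cv2.INTER_CUBIC); m[:400,:392]=t
t=cv2.resize(b[135:225,120:232],(400,321),interpolation=cv2.INTER_CUBIC); 
t=cv2.resize(b[138:223,122:224],(408,340),interpolation=cv2.INTER_CUBIC); m[:340,392:]=t
t=cv2.resize(b[222:292,235:345],(408,260),interpolation=cv2.INTER_CUBIC); m[340:,392:]=t
t=cv2.resize(a[204:264,262:346],(280,200),interpolation=cv2.INTER_CUBIC); m[400:,:280]=t
cv2.imwrite("pics/m.png",m)
E
```

```text
(no output)
```

View pics/m.png

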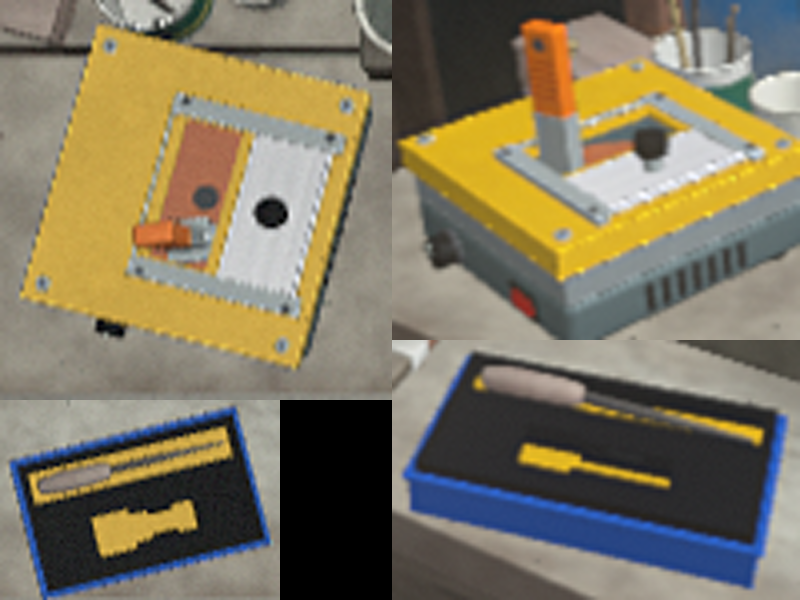

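```bash
cat > h.py <<'E'
import numpy as np, cv2
from scipy.spatial.transform import Rotation as R
from scipy.optimize import least_squares
def rot(q): return R.from_quat(np.roll(q,-1))
class Cam:
    def __init__(s,f):
        d=np.load(f"pics/{f}.npz"); s.K=d["K"]; s.e=d["eye"]; s.r=rot(d["attitude"]); s.fish=f.startswith("wrist")
    def ray(s,uv):
        p=np.array(uv,float).reshape(-1,1,2)
        n=(cv2.fisheye.undistortPoints(p,s.K,np.zeros(4)) if s.fish else cv2.undistortPoints(p,s.K,None)).reshape(-1,2)
        v=s.r.apply(np.c_[n,np.ones(len(n))]); return v/np.linalg.norm(v,axis=1)[:,None]
    def plane(s,uv,z):
        v=s.ray(uv); return s.e+v*((z-s.e[2])/v[:,2])[:,None]
    def proj(s,P):
        c=s.r.inv().apply(np.atleast_2d(P)-s.e).reshape(-1,1,3)
        z=np.zeros(3)
        return (cv2.fisheye.projectPoints(c,z,z,s.K,np.zeros(4))[0] if s.fish else cv2.projectPoints(c,z,z,s.K,None)[0]).reshape(-1,2)
def tri(*obs):
    A=np.zeros((3,3));b=np.zeros(3)
    for c,uv in obs:
        v=c.ray([uv])[0];M=np.eye(3)-np.outer(v,v);A+=M;b+=M@c.e
    P=np.linalg.solve(A,b); return P,[np.linalg.norm(c.proj(P)[0]-uv).round(1) for c,uv in obs]
def snap(bot,n,name):
    s=bot.snapshot(n); cv2.imwrite(f"pics/{name}.png",s["frame"][:,:,::-1]); np.savez(f"pics/{name}.npz",**{k:np.array(v) for k,v in s.items()})
E
python3 - <<'E'
from h import *
T,S=Cam("top0"),Cam("scene0")
np.set_printoptions(precision=4,suppress=True)
t=lambda x,y:(120+x/4,165+y/4); s=lambda x,y:(122+(x-392)/4,138+y/4)
tf=lambda x,y:(262+x/3.333,204+(y-400)/3.333); sf=lambda x,y:(235+(x-392)/3.71,222+(y-340)/3.714)
print("guard",T.plane([t(105,30),t(370,95),t(300,365),t(25,298)],.084))
print("knob",tri((T,t(271,213)),(S,s(652,142))))
print("screws",[tri((T,t(*a)),(S,s(*b))) for a,b in [((42,283),(425,140)),((281,345),(562,235)),((346,105),(755,148)),((110,45),(640,68))]])
print("guidescrew",[tri((T,t(*a)),(S,s(*b))) for a,b in [((138,270),(508,153)),((289,308),(598,212)),((187,101),(660,98)),((331,138),(755,152))]])
print("stemtop",T.plane([t(140,233)],.178), tri((T,t(140,235)),(S,s(540,22))))
c=[((95,516),(520,452)),((102,557),(530,467)),((196,525),(668,487)),((192,502),(670,480))]
print("pocket",[tri((T,tf(*a)),(S,sf(*b))) for a,b in c], T.plane([tf(*a) for a,b in c],.036))
print("tray",T.plane([tf(12,462),tf(236,409),tf(269,542),tf(46,598)],.036))
# wrist cam offset in tool frame
W=Cam("wrist0"); r=rot([-1.96e-4,.20098,.97959,-9.5e-4]); print("cam in tool",r.inv().apply(W.e-[.25573,.59694,.21776]),(r.inv()*W.r).as_rotvec(), r.as_matrix())
E
```

```text
guard [[0.6422 0.3289 0.084 ]
 [0.5977 0.1459 0.084 ]
 [0.4137 0.1909 0.084 ]
 [0.4584 0.3777 0.084 ]]
knob (array([0.5153, 0.2092, 0.1056]), [np.float64(0.0), np.float64(0.0)])
screws [(array([0.4682, 0.3669, 0.0838]), [np.float64(0.2), np.float64(0.2)]), (array([0.4268, 0.2042, 0.0842]), [np.float64(0.2), np.float64(0.2)]), (array([0.5849, 0.1701, 0.0815]), [np.float64(3.5), np.float64(3.7)]), (array([0.6324, 0.3251, 0.0824]), [np.float64(0.2), np.float64(0.2)])]
guidescrew [(array([0.4776, 0.3005, 0.0887]), [np.float64(0.1), np.float64(0.1)]), (array([0.4518, 0.1984, 0.0893]), [np.float64(0.1), np.float64(0.1)]), (array([0.5926, 0.2705, 0.0886]), [np.float64(0.0), np.float64(0.0)]), (array([0.5685, 0.1711, 0.0851]), [np.float64(0.4), np.float64(0.5)])]
stemtop [[0.4988 0.2806 0.178 ]] (array([0.4986, 0.2795, 0.1776]), [np.float64(0.7), np.float64(0.7)])
pocket [(array([ 0.459 , -0.0706,  0.0148]), [np.float64(1.6), np.float64(2.1)]), (array([ 0.4291, -0.0829,  0.0301]), [np.float64(1.7), np.float64(2.3)]), (array([ 0.4544, -0.1601,  0.0326]), [np.float64(0.4), np.float64(0.6)]), (array([ 0.473 , -0.1565,  0.0223]), [np.float64(0.4), np.float64(0.5)])] [[ 0.4613 -0.0725  0.036 ]
 [ 0.4268 -0.0782  0.036 ]
 [ 0.4539 -0.1584  0.036 ]
 [ 0.4733 -0.1553  0.036 ]]
tray [[ 0.507  -0.0019  0.036 ]
 [ 0.5529 -0.1942  0.036 ]
 [ 0.4396 -0.2204  0.036 ]
 [ 0.3924 -0.0306  0.036 ]]
cam in tool [ 0.0744 -0.0001 -0.1662] [-0.2122 -0.2133  1.5611] [[-0.9192  0.3938 -0.0008]
 [ 0.3938  0.9192 -0.0018]
 [ 0.     -0.0019 -1.    ]]
```

Triangulated heights match the text: guard 84, knob 105, stem top 178 mm. Next I move to hover over the stem.

```bash
python3 steer.py '1 -.04 -.02 -.02 0 0 0;1 -.075 -.04 -.03 0 0 0;1 -.11 -.06 -.03 0 0 0;1 -.145 -.08 -.03 0 0 0;1 -.175 -.1 -.03 0 0 0'
python3 steer.py '1 -.035 -.02 0 0 0 0;1 -.07 -.04 0 0 0 0;1 -.105 -.06 0 0 0 0;1 -.14 -.08 0 0 0 0;1 -.175 -.095 0 0 0 0'
python3 steer.py '1 0 0 0 0 0 .12;1 0 0 0 0 0 .24;1 0 0 0 0 0 .36;1 0 0 0 0 0 .48;1 0 0 0 0 0 .6'
python3 steer.py '1 0 0 0 0 0 .12;1 0 0 0 0 0 .24;1 0 0 0 0 0 .36;1 0 0 0 0 0 .48;1 0 0 0 0 0 .6'
python3 steer.py '1 0 0 0 0 0 .11;1 0 0 0 0 0 .22;1 0 0 0 0 0 .22;1 0 0 0 0 0 .22'
python3 - <<'E'
from station import bot
from h import *
snap(bot,"wrist","wrist1"); cv2.imwrite("pics/w1.png",cv2.resize(cv2.imread("pics/wrist1.png"),(800,600),interpolation=cv2.INTER_CUBIC))
st=bot.get_state();print(st["time"],st["tool_pos"],st["tcp_rot"],rot(st["tcp_rot"]).as_matrix().round(4),st["qpos"])
E
```

```text
time: 0.57
tool_pos: [0.3789, 0.4347, 0.2488]
tcp_rot: [0.0, 0.201, 0.98, 0.0]
force: [0.4, 0.2, -0.7]
opening: 0.999
grip_force: 0.0
time: 0.98
tool_pos: [0.5015, 0.2776, 0.2486]
tcp_rot: [-0.0, 0.201, 0.979, -0.001]
force: [0.7, -0.5, 0.2]
opening: 1.001
grip_force: 0.0
time: 1.4
tool_pos: [0.5007, 0.2802, 0.2483]
tcp_rot: [-0.0, 0.484, 0.875, -0.0]
force: [-0.1, 0.2, 1.3]
opening: 1.0
grip_force: 0.0
time: 1.82
tool_pos: [0.5006, 0.2803, 0.2483]
tcp_rot: [-0.0, 0.721, 0.693, -0.0]
force: [0.7, -0.1, -0.3]
opening: 1.003
grip_force: 0.0
time: 2.15
tool_pos: [0.5006, 0.2805, 0.2483]
tcp_rot: [0.0, 0.79, 0.613, -0.0]
force: [-0.5, -0.8, -0.3]
opening: 1.0
grip_force: 0.0
2.2 [0.50064797 0.28044105 0.24840588] [-2.81332006e-05  7.90070808e-01  6.13015505e-01 -3.27970739e-04] [[ 2.484e-01  9.687e-01 -6.000e-04]
 [ 9.687e-01 -2.484e-01 -4.000e-04]
 [-5.000e-04 -4.000e-04 -1.000e+00]] [-0.80127478  0.48879449  0.39591773  1.61636273 -0.20684363  1.07873973
 -0.59985358]
```

View pics/w1.png

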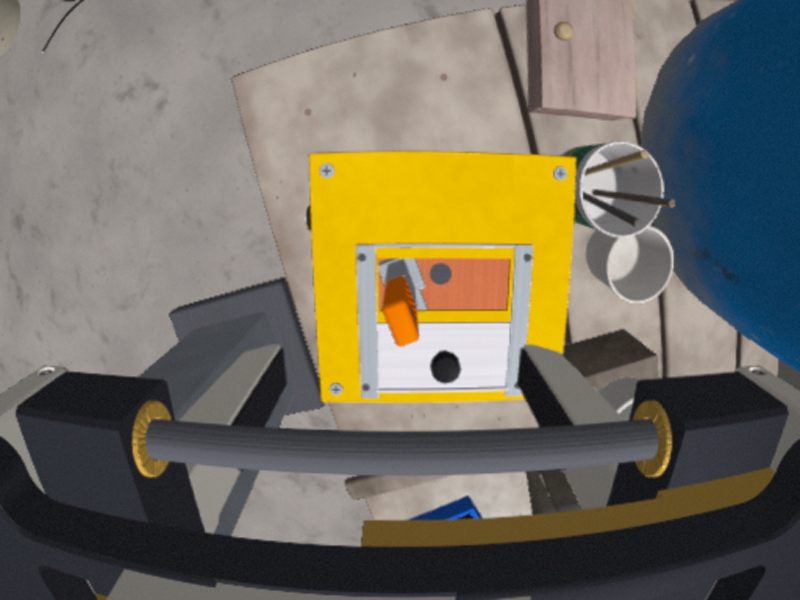

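Wrist view: the guard's square spans (310,152)-(575,402), the opening (375,250)-(512,318), and the knob is at (445,367). The orange stem top runs (388,280)-(418,345), with the heel grey around (403,275). Next I look at the foam from above.

```bash
python3 steer.py '1 -.041 .005 0 0 0 0;1 -.082 .01 0 0 0 0;1 -.123 .015 0 0 0 0;1 -.164 .02 0 0 0 0;1 -.205 .025 0 0 0 0' >/dev/null
python3 steer.py '1 -.041 .005 0 0 0 0;1 -.082 .01 0 0 0 0;1 -.123 .015 0 0 0 0;1 -.164 .02 0 0 0 0;1 -.205 .025 0 0 0 0' >/dev/null
python3 steer.py '1 0 0 0 0 0 0;1 0 0 0 0 0 0'
python3 - <<'E'
from station import bot
from h import *
snap(bot,"wrist","wrist2")
a=cv2.imread("pics/wrist2.png");b=cv2.imread("pics/wrist1.png")
C=Cam("wrist2"); p=C.proj([[.46,-.11,.036]])[0]; print(p)
x,y=(p-[50,37]).astype(int).clip(0); m=np.zeros((600,800,3),np.uint8)
m[:300,:400]=cv2.resize(a[y:y+75,x:x+100],(400,300),interpolation=cv2.INTER_CUBIC)
print(x,y)
m[300:,:400]=cv2.resize(b[155:205,235:302],(400,300),interpolation=cv2.INTER_CUBIC)
m[:,400:]=cv2.resize(b[155:230,240:290],(400,600),interpolation=cv2.INTER_CUBIC)
cv2.imwrite("pics/m2.png",m)
E
```

```text
time: 3.2
tool_pos: [0.4455, -0.1321, 0.249]
tcp_rot: [0.0, 0.793, 0.61, -0.0]
force: [-0.2, 2.0, -0.0]
opening: 1.0
grip_force: 0.0
[263.23831668 148.25126616]
213 111
```

View pics/m2.png

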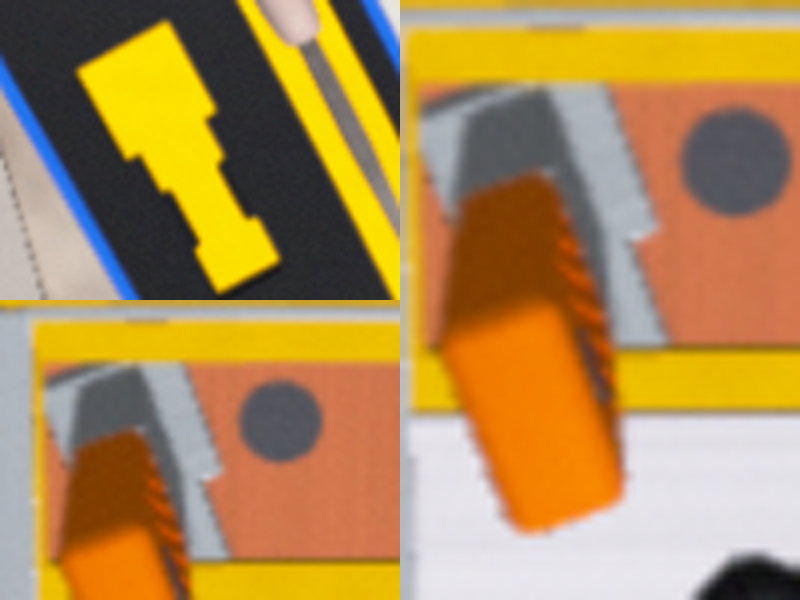

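```bash
cat > fit.py <<'E'
from h import *
np.set_printoptions(precision=4,suppress=True)
def fit(C,uv,loc,p0,free):   # pose x,y,yaw,z
    loc=np.array(loc,float)/1000; uv=np.array(uv,float)
    def P(p):
        c,s=np.cos(p[2]),np.sin(p[2]); z=p[3] if free else p0[3]
        return np.c_[p[0]+c*loc[:,0]-s*loc[:,1],p[1]+s*loc[:,0]+c*loc[:,1],z+loc[:,2]]
    r=least_squares(lambda p:(C.proj(P(p))-uv).ravel(),p0,loss="soft_l1")
    return r.x,np.degrees(r.x[2]),r.fun.reshape(-1,2).round(1).tolist()
if __name__=="__main__":
    W1,W2,T=Cam("wrist1"),Cam("wrist2"),Cam("top0")
    pk=[(166,20),(78,71),(128,158),(215,110),(142,153),(205,117),(218,293),(280,261)]
    pl=[(-17,17),(-17,-17),(17,-17),(17,17),(17,-12),(17,12),(72,-12),(72,12)]
    uv=[(213+a/4,111+b/4) for a,b in pk]; loc=[(a,b,0) for a,b in pl]
    for f in(0,1): print("pocket",fit(W2,uv,loc,[.444,-.09,-1.3,.036],f))
    st=[(445,340),(560,300),(622,495),(520,532),(658,235),(632,240)]
    sl=[(-13,-7,132),(-13,7,132),(13,7,132),(13,-7,132),(15,15,16),(15,10,16)]
    uv=[(240+(a-400)/8,155+b/8) for a,b in st]
    for f in(0,1): print("dresser",fit(W1,uv,sl,[.5,.28,-1.6,.046],f))
    # opening from copper mask
    a=cv2.imread("pics/wrist1.png"); h=cv2.cvtColor(a,cv2.COLOR_BGR2HSV)
    g=lambda u,v:W1.plane([(u,v)],.084)[0]
    s=1/1.5625
    cor=[(512*s,310*s),(512*s,258*s)]
    print("px",[tuple(a[int(165+k),300][::-1]) for k in range(-3,3)],[tuple(a[180,u][::-1]) for u in range(322,334)],[tuple(a[v,310][::-1]) for v in range(194,202)],[tuple(a[169,u][::-1]) for u in range(238,246)])
    gs=[(361,258),(366,388),(527,258),(516,388)]
    print("guidescrews",W1.plane([(x*s,y*s) for x,y in gs],.090))
    print("guard scr",W1.plane([(x*s,y*s) for x,y in [(327,171),(560,173),(336,389)]],.084))
    print("knob",W1.plane([(445*s,367*s)],.112))
E
python3 fit.py
```

```text
pocket (array([ 0.4481, -0.0866, -1.3306,  0.036 ]), np.float64(-76.23610824009864), [[0.3, -1.0], [-1.2, -0.8], [-0.7, 0.5], [0.8, -0.2], [-0.8, -0.1], [-0.1, -0.1], [0.5, 1.2], [1.1, 0.7]])
pocket (array([ 0.4477, -0.0883, -1.3312,  0.0219]), np.float64(-76.26944109315008), [[0.4, 0.2], [-0.2, -0.1], [-0.2, 0.3], [0.5, 0.1], [-0.4, -0.2], [-0.3, 0.2], [0.1, -0.1], [0.1, -0.3]])
dresser (array([ 0.4991,  0.2743, -1.4831,  0.046 ]), np.float64(-84.97264594750278), [[-1.5, -1.3], [0.1, -1.7], [2.4, 1.6], [-0.3, 2.1], [0.4, -0.3], [-0.2, 0.4]])
dresser (array([ 0.4973,  0.2665, -1.4594,  0.0212]), np.float64(-83.61759774188887), [[-0.3, -0.5], [-0.4, -0.7], [1.6, -0.1], [0.4, 0.2], [-0.3, 0.6], [-0.6, 1.3]])
px [(np.uint8(235), np.uint8(192), np.uint8(0)), (np.uint8(236), np.uint8(191), np.uint8(0)), (np.uint8(234), np.uint8(188), np.uint8(0)), (np.uint8(222), np.uint8(151), np.uint8(52)), (np.uint8(208), np.uint8(121), np.uint8(74)), (np.uint8(204), np.uint8(115), np.uint8(76))] [(np.uint8(207), np.uint8(114), np.uint8(74)), (np.uint8(208), np.uint8(119), np.uint8(77)), (np.uint8(202)
[... 712 characters left out ...]
np.uint8(0)), (np.uint8(234), np.uint8(189), np.uint8(0)), (np.uint8(234), np.uint8(189), np.uint8(0))] [(np.uint8(174), np.uint8(180), np.uint8(188)), (np.uint8(176), np.uint8(180), np.uint8(183)), (np.uint8(196), np.uint8(170), np.uint8(119)), (np.uint8(209), np.uint8(166), np.uint8(33)), (np.uint8(163), np.uint8(140), np.uint8(95)), (np.uint8(126), np.uint8(127), np.uint8(128)), (np.uint8(138), np.uint8(143), np.uint8(150)), (np.uint8(155), np.uint8(161), np.uint8(167))]
guidescrews [[0.4759 0.3006 0.09  ]
 [0.4516 0.2012 0.09  ]
 [0.5925 0.2713 0.09  ]
 [0.5661 0.1702 0.09  ]]
guard scr [[0.4682 0.3668 0.084 ]
 [0.6319 0.3261 0.084 ]
 [0.4267 0.2032 0.084 ]]
knob [[0.5153 0.2135 0.112 ]]
```

```bash
python3 - <<'E'
from fit import *
W1,W2,T,S=Cam("wrist1"),Cam("wrist2"),Cam("top0"),Cam("scene0")
yaw=np.radians(-14.2); c,s=np.cos(yaw),np.sin(yaw); L=np.array([.5293,.2647])
tol=lambda P:((np.asarray(P)[:2]-L)@np.array([[c,-s],[s,c]])*1000).round(1)
print("edges lap mm: +x",tol(W1.plane([(325.4,180)],.08)[0]),"-x",tol(W1.plane([(242.4,169)],.08)[0]),"+y",tol(W1.plane([(300,165.3)],.084)[0]),"-y",tol(W1.plane([(310,198.0)],.08)[0]))
t=lambda x,y:(120+x/4,165+y/4)
print("top cam edges +x",tol(T.plane([t(215,127)],.08)[0]),"-y",tol(T.plane([t(228,195)],.08)[0]),"+y",tol(T.plane([t(170,160)],.084)[0]))
print("guide mid",tol([.5342,.28595]),tol([.50885,.1857]),"knob",tol([.5153,.2113]),"dresser",tol([.4991,.2743]),"stemtri",tol([.4986,.2795]))
tf=lambda x,y:(262+x/3.333,204+(y-400)/3.333)
pk=[(95,516),(102,557),(196,525),(190,500)]; loc=[(-17,17,0),(-17,-17,0),(72,-12,0),(72,12,0)]
print("pocket top",fit(T,[tf(*a) for a in pk],loc,[.444,-.09,-1.3,.02],0))
print("tray centre",T.plane([tf(12,462),tf(236,409),tf(269,542),tf(46,598)],.036).mean(0))
# redo dresser with shrunk top (rounded edges), height free / fixed
st=[(445,340),(560,300),(622,495),(520,532),(658,235),(632,240)]
sl=[(-11.8,-6.2,132),(-11.8,6.2,132),(11.8,6.2,132),(11.8,-6.2,132),(15,15,16),(15,10,16)]
uv=[(240+(a-400)/8,155+b/8) for a,b in st]
for f in(0,1): print("dresser",fit(W1,uv,sl,[.5,.28,-1.6,.046],f))
pred=np.array([.4991,.2743,.178]); print("pred top px T,S",T.proj(pred),S.proj(pred))
E
```

```text
edges lap mm: +x [48.9  2. ] -x [-48.4  15.2] +y [17.3 20.2] -y [ 31.2 -20. ]
top cam edges +x [47.9 -0.5] -y [  5.  -21.6] +y [18.2 22.4]
guide mid [-0.5 21.8] [ -0.4 -81.6] knob [ -0.5 -55.2] dresser [-31.6   1.9] stemtri [-33.4   6.8]
pocket top (array([ 0.4476, -0.0909, -1.3283,  0.02  ]), np.float64(-76.10651974153302), [[-1.3, 0.5], [-0.4, -0.2], [0.9, 0.2], [0.6, -0.4]])
tray centre [ 0.473  -0.1118  0.036 ]
dresser (array([ 0.499 ,  0.2745, -1.4925,  0.046 ]), np.float64(-85.51425416903889), [[-0.1, -0.6], [-0.3, -0.3], [0.8, 0.6], [-0.2, 0.4], [0.3, -0.3], [-0.3, 0.3]])
dresser (array([ 0.4986,  0.2725, -1.4829,  0.0398]), np.float64(-84.96270754611923), [[0.1, -0.4], [-0.5, -0.0], [0.7, 0.1], [0.0, -0.1], [0.1, -0.1], [-0.4, 0.6]])
pred top px T,S [[157.5398 223.124 ]] [[159.9703 143.7199]]
```

Opening centred on the lap (edges ±48.5, ±20 mm), knob at lap y −56, dresser at (0.499,0.2745) yaw −85.3°, and pocket at (0.4477,−0.089) yaw −76.2°. Now back over the stem, aligned.

```bash
python3 steer.py '1 .041 -.005 0 0 0 0;1 .082 -.01 0 0 0 0;1 .123 -.016 0 0 0 0;1 .164 -.021 0 0 0 0;1 .205 -.0265 0 0 0 0' >/dev/null
python3 steer.py '1 .041 -.005 0 0 0 0;1 .082 -.01 0 0 0 0;1 .123 -.016 0 0 0 0;1 .164 -.021 0 0 0 0;1 .2017 -.026 0 0 0 0' >/dev/null
python3 steer.py '1 0 0 0 0 0 -.12;1 0 0 0 0 0 -.24;1 0 0 0 0 0 -.342;1 0 0 0 0 0 -.342;1 0 0 0 0 0 -.342'
python3 - <<'E'
from station import bot
from fit import *
snap(bot,"wrist","wrist3"); st=bot.get_state(); print(st["time"],st["tool_pos"],rot(st["tcp_rot"]).as_matrix().round(4))
C=Cam("wrist3"); a=cv2.imread("pics/wrist3.png")
p=C.proj([[.499,.2745,.178]])[0]; x,y=(p-[40,45]).astype(int); print(p,x,y)
m=cv2.resize(a[y:y+60,x:x+80],(800,600),interpolation=cv2.INTER_CUBIC)
# overlay predicted
th=np.radians(-85.3);c,s=np.cos(th),np.sin(th)
for lx,ly,lz in [(-13,-7,132),(-13,7,132),(13,7,132),(13,-7,132),(15,15,16),(15,10,16),(15,-15,16)]:
    q=C.proj([[.499+(c*lx-s*ly)/1000,.2745+(s*lx+c*ly)/1000,.046+lz/1000]])[0]
    cv2.circle(m,tuple(int(v) for v in ((q-[x,y]+.5)*10)),5,(255,0,255),2)
cv2.imwrite("pics/m3.png",m)
E
```

```text
time: 4.5
tool_pos: [0.4965, 0.2795, 0.2484]
tcp_rot: [-0.001, 0.675, 0.738, -0.0]
force: [-0.1, -0.2, -0.7]
opening: 0.996
grip_force: 0.0
4.55 [0.4968 0.2791 0.2485] [[-0.0881  0.9961 -0.0008]
 [ 0.9961  0.0881  0.0004]
 [ 0.0005 -0.0007 -1.    ]]
[259.6343 206.3645] 219 161
```

View pics/m3.png

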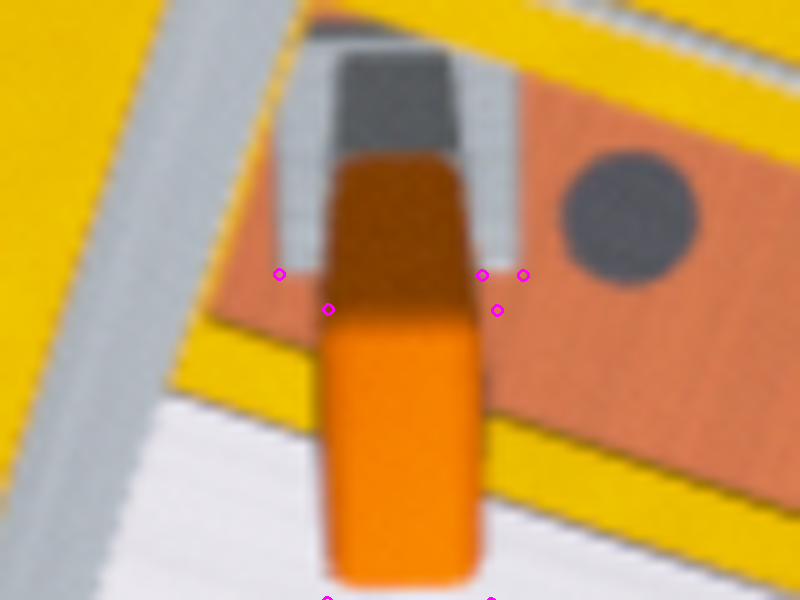

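The overlay matches: the foot corners coincide, and the stem top centre is at (405,453) against a predicted (411,455), about 0.5 mm off. Descend and grip.

```bash
python3 steer.py '1 -.0047 .0013 .03 0 0 0;1 -.0047 .0013 .06 0 0 0;1 -.0047 .0013 .09 0 0 0;1 -.0047 .0013 .119 0 0 0;1 -.0047 .0013 .119 0 0 0'
python3 steer.py '0 0 0 0 0 0 0;0 0 0 0 0 0 0;0 0 0 0 0 0 0;0 0 0 0 0 0 0;0 0 0 0 0 0 0'
python3 steer.py '0 0 0 0 0 0 0;0 0 0 0 0 0 0;0 0 0 0 0 0 0;0 0 0 0 0 0 0;0 0 0 0 0 0 0'
```

```text
time: 4.97
tool_pos: [0.495, 0.272, 0.1244]
tcp_rot: [-0.002, 0.675, 0.737, -0.006]
force: [-0.6, 0.1, 0.2]
opening: 0.998
grip_force: 0.0
time: 5.38
tool_pos: [0.5002, 0.2737, 0.1312]
tcp_rot: [0.0, 0.675, 0.738, 0.001]
force: [-0.3, 0.1, -1.0]
opening: 0.692
grip_force: 0.0
time: 5.8
tool_pos: [0.4993, 0.2732, 0.1296]
tcp_rot: [-0.0, 0.675, 0.738, -0.0]
force: [-1.6, -0.0, 0.5]
opening: 0.332
grip_force: 0.0
```

```bash
python3 steer.py '0 0 0 0 0 0 0;0 0 0 0 0 0 0;0 0 0 0 0 0 0;0 0 0 0 0 0 0;0 0 0 0 0 0 0'
python3 steer.py '0 0 0 0 0 0 0;0 0 0 0 0 0 0;0 0 0 0 0 0 0'
```

```text
time: 6.22
tool_pos: [0.4993, 0.2732, 0.1295]
tcp_rot: [-0.0, 0.675, 0.738, -0.0]
force: [0.2, -0.5, 0.0]
opening: 0.15
grip_force: 29.9
time: 6.47
tool_pos: [0.4993, 0.2732, 0.1296]
tcp_rot: [-0.0, 0.675, 0.738, -0.0]
force: [0.3, 0.8, -0.7]
opening: 0.15
grip_force: 29.9
```

```bash
python3 steer.py '0 0 0 -.003 0 0 0;0 0 0 -.006 0 0 0;0 0 0 -.008 0 0 0;0 -.0015 .0018 -.008 0 0 0;0 -.0033 .0037 -.008 0 0 0'
python3 steer.py '0 0 0 0 0 0 -.08;0 0 0 0 0 0 -.16;0 0 0 0 0 0 -.24;0 0 0 0 0 0 -.32;0 0 0 0 0 0 -.41'
python3 steer.py '0 0 0 0 0 0 -.08;0 0 0 0 0 0 -.16;0 0 0 0 0 0 -.24;0 0 0 0 0 0 -.32;0 0 0 0 0 0 -.41'
python3 steer.py '0 0 0 0 0 0 -.08;0 0 0 0 0 0 -.16;0 0 0 0 0 0 -.24;0 0 0 0 0 0 -.32;0 0 0 0 0 0 -.414'
python3 steer.py '0 0 0 0 0 0 0;0 0 0 0 0 0 0;0 0 0 0 0 0 0'
python3 - <<'E'
from station import bot
from fit import *
snap(bot,"wrist","wrist4"); snap(bot,"top","top4"); st=bot.get_state(); print(st["time"],st["tool_pos"],rot(st["tcp_rot"]).as_matrix().round(4),st["qpos"])
a=cv2.resize(cv2.imread("pics/wrist4.png")[100:300,150:400],(800,600)[0:1]+(640,),interpolation=cv2.INTER_CUBIC)[:600]
cv2.imwrite("pics/m4.png",a)
E
```

```text
time: 6.88
tool_pos: [0.5034, 0.2704, 0.1377]
tcp_rot: [-0.0, 0.675, 0.738, 0.0]
force: [1.1, -0.4, -3.1]
opening: 0.151
grip_force: 29.9
time: 7.3
tool_pos: [0.5035, 0.2698, 0.1375]
tcp_rot: [0.0, 0.509, 0.86, -0.0]
force: [-0.0, -0.5, -2.7]
opening: 0.15
grip_force: 29.9
time: 7.72
tool_pos: [0.5035, 0.2697, 0.1374]
tcp_rot: [-0.0, 0.324, 0.946, -0.0]
force: [-0.2, -0.4, -3.0]
opening: 0.152
grip_force: 29.9
time: 8.13
tool_pos: [0.5036, 0.2696, 0.1374]
tcp_rot: [-0.0, 0.122, 0.992, -0.0]
force: [-0.5, 0.7, -2.6]
opening: 0.149
grip_force: 29.9
time: 8.38
tool_pos: [0.5035, 0.2699, 0.1375]
tcp_rot: [-0.0, 0.125, 0.992, -0.0]
force: [-0.6, 0.1, -3.4]
opening: 0.147
grip_force: 29.9
8.4833 [0.5034 0.2702 0.1376] [[-0.9689  0.2475 -0.0001]
 [ 0.2475  0.9689 -0.0003]
 [-0.     -0.0003 -1.    ]] [-0.4741  0.5851 -0.0887  1.7533  0.0682  0.8064  0.7253]
```

View pics/m4.png

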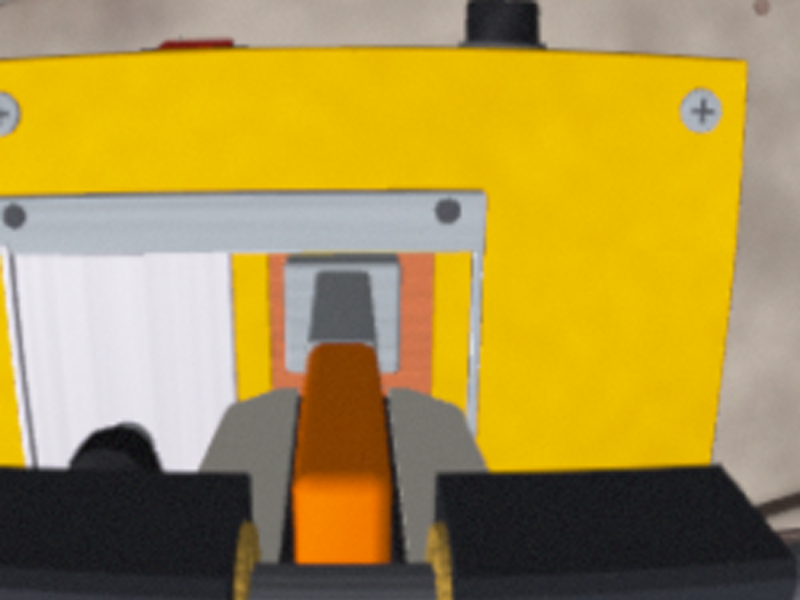

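The heel is square to the opening, spanning columns 285–399 against opening edges 268–434. Next I compute the offsets.

```bash
python3 - <<'E'
from fit import *
C=Cam("wrist4"); yaw=np.radians(-14.2); c,s=np.cos(yaw),np.sin(yaw); L=np.array([.5295,.2648])
tol=lambda P:((P[:,:2]-L)@np.array([[c,-s],[s,c]])*1000).round(1)
g=lambda pts:[(150+(x)/3.2-.35,100+y/3.2-.35) for x,y in pts]
print("edge -y,+y",tol(C.plane(g([(270,330),(434,330)]),.08)))
print("-x edge (guide 90?)",tol(C.plane(g([(350,253)]),.084)),tol(C.plane(g([(350,253)]),.09)))
print("heel corners",tol(C.plane(g([(285,265),(399,265),(399,372),(285,372)]),.070)))
print("tcp",tol(np.array([[.5034,.2702,0]])))
E
```

```text
edge -y,+y [[-28.8 -19.5]
 [-28.6  21.1]]
-x edge (guide 90?) [[-49.2   0.3]] [[-50.6   0.2]]
heel corners [[-42.9 -16.1]
 [-42.7  12.8]
 [-13.8  13.2]
 [-14.  -16.7]]
tcp [[-26.6  -1.2]]
```

```bash
python3 steer.py '0 0 .0013 0 0 0 0;0 0 .0025 0 0 0 0;0 0 .0025 -.004 0 0 0;0 0 .0025 -.008 0 0 0;0 0 .0025 -.012 0 0 0'
python3 steer.py '0 0 0 -.005 0 0 0;0 0 0 -.01 0 0 0;0 0 0 -.015 0 0 0;0 0 0 -.02 0 0 0;0 0 0 -.025 0 0 0'
python3 steer.py '0 0 0 -.012 0 0 0;0 0 0 -.024 0 0 0;0 0 0 -.036 0 0 0;0 0 0 -.05 0 0 0;0 0 0 -.05 0 0 0'
python3 steer.py '0 0 0 0 0 0 0'
python3 - <<'E'
from station import bot
from fit import *
snap(bot,"wrist","wrist5");snap(bot,"scene","scene5"); st=bot.get_state(); print(st["time"],st["tool_pos"],rot(st["tcp_rot"]).as_matrix().round(4),st["force"])
E
```

```text
time: 8.9
tool_pos: [0.504, 0.2728, 0.1501]
tcp_rot: [0.0, 0.124, 0.992, 0.0]
force: [0.4, 0.5, -3.4]
opening: 0.15
grip_force: 29.9
time: 9.32
tool_pos: [0.504, 0.2727, 0.1753]
tcp_rot: [0.0, 0.124, 0.992, 0.0]
force: [0.5, -0.1, -2.5]
opening: 0.151
grip_force: 29.9
time: 9.73
tool_pos: [0.5055, 0.2737, 0.2278]
tcp_rot: [0.002, 0.124, 0.992, 0.002]
force: [0.6, -0.8, -3.4]
opening: 0.153
grip_force: 29.9
time: 9.82
tool_pos: [0.5043, 0.2729, 0.2253]
tcp_rot: [0.001, 0.124, 0.992, 0.001]
force: [-0.7, -1.1, -2.9]
opening: 0.147
grip_force: 29.9
9.9167 [0.5034 0.2723 0.2238] [[-0.9692  0.2462 -0.0015]
 [ 0.2462  0.9692 -0.001 ]
 [ 0.0012 -0.0013 -1.    ]] [ 1.1688  0.3282 -3.6708]
```

```bash
python3 steer.py '0 -.002 -.02 0 0 0 0;0 -.004 -.045 0 0 0 0;0 -.007 -.07 0 0 0 0;0 -.01 -.095 0 0 0 0;0 -.012 -.12 0 0 0 0'
python3 steer.py '0 -.0025 -.027 0 0 0 .1;0 -.005 -.054 0 0 0 .2;0 -.007 -.08 0 0 0 .3;0 -.01 -.107 0 0 0 .4;0 -.012 -.13 0 0 0 .5'
python3 steer.py '0 0 0 0 0 0 0;0 0 0 0 0 0 0'
python3 - <<'E'
from station import bot
from fit import *
st=bot.get_state(); M=rot(st["tcp_rot"]).as_matrix(); print(st["time"],st["tool_pos"],M.round(4))
print("delta tool",M.T@(np.array([.4481,-.0905,st["tool_pos"][2]])-st["tool_pos"]),"x az",np.degrees(np.arctan2(M[1,0],M[0,0])),"rz",-np.radians(103.8-np.degrees(np.arctan2(M[1,0],M[0,0]))))
E
```

```text
time: 10.33
tool_pos: [0.4852, 0.152, 0.2236]
tcp_rot: [-0.001, 0.124, 0.992, -0.001]
force: [0.6, -0.3, -3.0]
opening: 0.151
grip_force: 29.9
time: 10.75
tool_pos: [0.4646, 0.0224, 0.2239]
tcp_rot: [-0.001, 0.369, 0.93, -0.001]
force: [0.4, -0.9, -2.8]
opening: 0.155
grip_force: 29.9
time: 10.92
tool_pos: [0.4649, 0.023, 0.224]
tcp_rot: [-0.001, 0.367, 0.93, -0.001]
force: [-0.2, 0.7, -2.0]
opening: 0.148
grip_force: 29.9
10.9167 [0.4649 0.023  0.224 ] [[-0.7306  0.6828 -0.0017]
 [ 0.6828  0.7306 -0.0006]
 [ 0.0008 -0.0016 -1.    ]]
delta tool [-0.0652 -0.0944  0.0001] x az 136.93540089085118 rz 0.5783218445136155
```

```bash
python3 steer.py '0 -.013 -.019 0 0 0 .11;0 -.026 -.038 0 0 0 .22;0 -.039 -.057 0 0 0 .33;0 -.052 -.076 0 0 0 .45;0 -.0652 -.0944 0 0 0 .578'
python3 steer.py '0 0 0 .02 0 0 0;0 0 0 .04 0 0 0;0 0 0 .06 0 0 0;0 0 0 .075 0 0 0;0 0 0 .084 0 0 0'
python3 steer.py '0 0 0 0 0 0 0;0 0 0 0 0 0 0;0 0 0 0 0 0 0'
cat > show.py <<'E'
import sys
from station import bot
from fit import *
n=sys.argv[1]
snap(bot,"wrist","wrist"+n);snap(bot,"scene","scene"+n);snap(bot,"top","top"+n); st=bot.get_state(); print(st["time"],st["tool_pos"],rot(st["tcp_rot"]).as_matrix().round(4),st["force"])
a=cv2.imread(f"pics/wrist{n}.png")[130:250,180:330]; b=cv2.imread(f"pics/scene{n}.png")[190:290,230:345]; 
m=np.zeros((600,800,3),np.uint8); m[:400,:500]=cv2.resize(a,(500,400),interpolation=cv2.INTER_CUBIC); m[:261,500:]=cv2.resize(b,(300,261),interpolation=cv2.INTER_CUBIC)
t=cv2.imread(f"pics/top{n}.png")[200:270,262:346]; m[400:,500:740]=cv2.resize(t,(240,200),interpolation=cv2.INTER_CUBIC)
cv2.imwrite(f"pics/m{n}.png",m)
E
python3 show.py 6
```

```text
time: 11.33
tool_pos: [0.4491, -0.0884, 0.2242]
tcp_rot: [-0.001, 0.615, 0.788, 0.0]
force: [0.2, 0.0, -1.5]
opening: 0.15
grip_force: 29.9
time: 11.75
tool_pos: [0.4485, -0.0872, 0.1386]
tcp_rot: [-0.002, 0.613, 0.79, -0.0]
force: [0.5, 0.1, -2.6]
opening: 0.151
grip_force: 30.0
time: 12.0
tool_pos: [0.4501, -0.0888, 0.1413]
tcp_rot: [0.001, 0.614, 0.789, 0.0]
force: [0.0, -0.3, -2.0]
opening: 0.148
grip_force: 30.0
12.15 [ 0.4499 -0.089   0.1415] [[-0.2448  0.9696  0.002 ]
 [ 0.9696  0.2448 -0.0002]
 [-0.0007  0.0019 -1.    ]] [-0.3386 -0.0647 -2.7628]
```

View pics/m6.png

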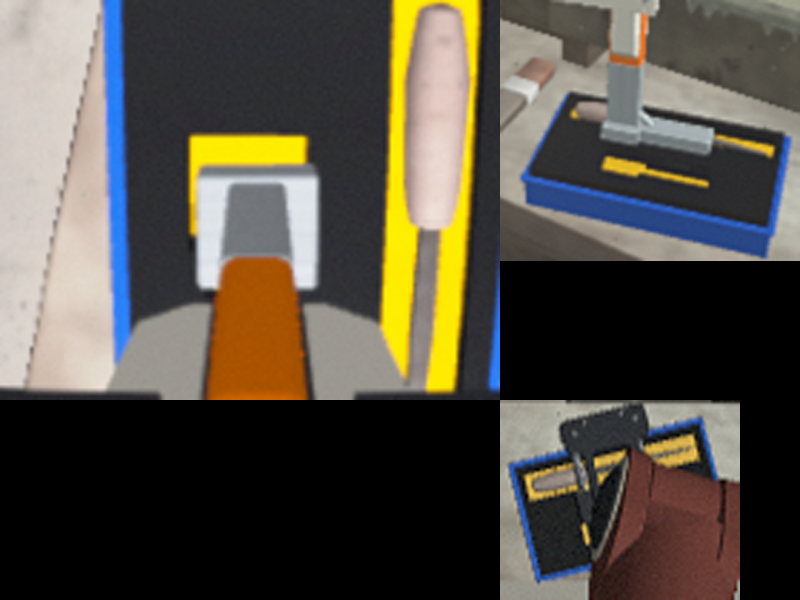

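```bash
python3 - <<'E'
from fit import *
C=Cam("wrist6"); g=lambda pts:[(180+x/3.333-.35,130+y/3.333-.35) for x,y in pts]
th=np.radians(-76.1); B=np.array([[np.cos(th),-np.sin(th)],[np.sin(th),np.cos(th)]]); O=np.array([.4477,-.089])
loc=lambda P:((P[:,:2]-O)@B*1000).round(1)
for z in(.02,.036): print("pocket",z,loc(C.plane(g([(189,135),(308,135),(189,237)]),z)))
print("foot",loc(C.plane(g([(197,178),(319,178),(318,290),(195,290)]),.074)), "tcp",loc(np.array([[.4499,-.089,0]])))
print("file z .03 edge",loc(C.plane(g([(393,100)]),.036)))
M=np.array([[-.2448,.9696],[.9696,.2448]]); print("tool x in pocket",B.T@M)
E
```

```text
pocket 0.02 [[-14.8 -17.9]
 [-15.   17.4]
 [ 16.8 -18.3]]
pocket 0.036 [[-18.1 -16.8]
 [-18.3  16.5]
 [ 11.8 -17.2]]
foot [[-15.3 -12.5]
 [-15.4  17.2]
 [ 13.7  17.6]
 [ 13.8 -13.4]] tcp [[0.5 2.1]]
file z .03 edge [[-28.4  40.1]]
tool x in pocket [[-1.     -0.0047]
 [-0.0047  1.    ]]
```

```bash
python3 steer.py '0 0 -.0024 0 0 0 .007;0 0 -.0024 .005 0 0 .007;0 0 -.0024 .01 0 0 .007;0 0 -.0024 .014 0 0 .007;0 0 -.0024 .018 0 0 .007'
python3 steer.py '0 0 0 0 0 0 0;0 0 0 .002 0 0 0;0 0 0 .004 0 0 0;0 0 0 .006 0 0 0;0 0 0 .008 0 0 0'
python3 steer.py '0 0 0 0.002 0 0 0;0 0 0 .004 0 0 0;0 0 0 .004 0 0 0'
python3 - <<'E'
from station import bot
from h import rot
st=bot.get_state(); print(st["tool_pos"],st["force"],st["moment"],rot(st["tcp_rot"]).as_matrix().round(3))
E
```

```text
time: 12.57
tool_pos: [0.4466, -0.0896, 0.122]
tcp_rot: [-0.0, 0.617, 0.787, -0.0]
force: [0.1, 0.2, -2.8]
opening: 0.15
grip_force: 30.0
time: 12.98
tool_pos: [0.4469, -0.0897, 0.1145]
tcp_rot: [0.0, 0.617, 0.787, 0.0]
force: [-0.7, -0.0, -1.0]
opening: 0.152
grip_force: 30.0
time: 13.23
tool_pos: [0.4476, -0.0899, 0.1115]
tcp_rot: [0.001, 0.617, 0.787, 0.0]
force: [-1.9, 0.7, 4.0]
opening: 0.151
grip_force: 30.0
[ 0.44764153 -0.08985358  0.1115285 ] [-1.89981528  0.72199257  3.9514977 ] [-0.22445829  0.23511433 -0.03162752] [[-0.238  0.971  0.002]
 [ 0.971  0.238 -0.   ]
 [-0.001  0.002 -1.   ]]
```

```bash
python3 steer.py '0 0 0 .002 0 0 0;0 0 0 .004 0 0 0;0 0 0 .006 0 0 0;0 0 0 .008 0 0 0;0 0 0 .008 0 0 0'
python3 steer.py '0 0 0 .001 0 0 0;0 0 0 .002 0 0 0;0 0 0 .002 0 0 0'
python3 show.py 7
```

```text
time: 13.65
tool_pos: [0.4477, -0.0902, 0.1035]
tcp_rot: [0.001, 0.617, 0.787, 0.0]
force: [-0.3, -0.5, 8.8]
opening: 0.147
grip_force: 30.0
time: 13.9
tool_pos: [0.4478, -0.0902, 0.1034]
tcp_rot: [0.001, 0.617, 0.787, 0.001]
force: [-5.1, 0.7, 25.4]
opening: 0.149
grip_force: 30.0
14.05 [ 0.4478 -0.0902  0.1034] [[-0.2374  0.9714  0.0028]
 [ 0.9714  0.2374  0.    ]
 [-0.0006  0.0027 -1.    ]] [-4.3559  0.6465 25.6262]
```

View pics/m7.png

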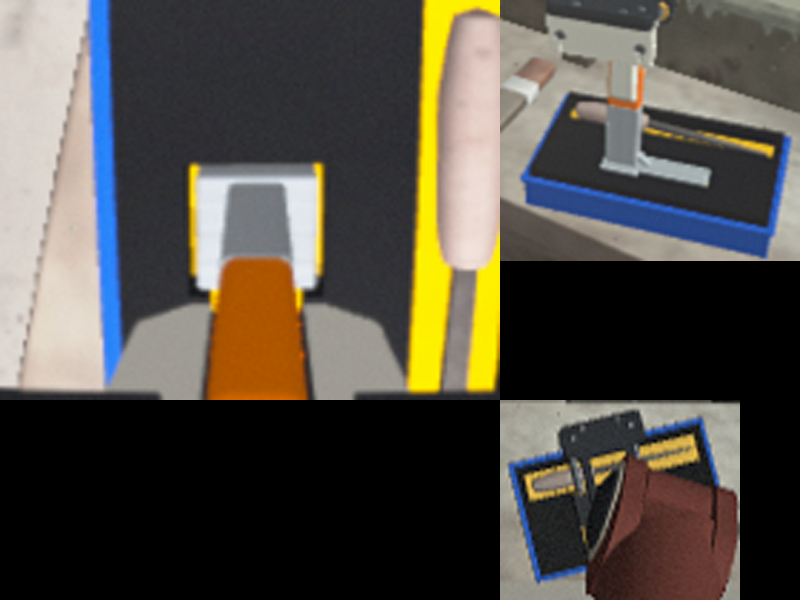

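The foot's heel is centred in the cut-out at (190–322,165–290), flush with the foam, and the press force jumped to 25 N at the floor. Release and rise.

```bash
python3 steer.py '0 0 0 -.002 0 0 0;0 0 0 -.002 0 0 0;.6 0 0 -.002 0 0 0;.6 0 0 -.002 0 0 0;.6 0 0 -.002 0 0 0'
python3 steer.py '.6 0 0 0 0 0 0;.6 0 0 0 0 0 0;.6 0 0 0 0 0 0;.6 0 0 -.02 0 0 0;.6 0 0 -.05 0 0 0'
python3 steer.py '.6 0 0 -.03 0 0 0;.6 0 0 -.06 0 0 0;.6 0 0 -.09 0 0 0;.6 0 0 -.09 0 0 0'
python3 - <<'E'
from station import bot
from fit import *
for n in("scene","top","wrist"): snap(bot,n,n+"8")
st=bot.get_state(); M=rot(st["tcp_rot"]).as_matrix(); print(st["time"],st["tool_pos"],M.round(4),st["qpos"])
# knob via lap frame: x=-0.5,y=-55.5
L=np.array([.5295,.2648]);yaw=np.radians(-14.2)
k=L+R.from_rotvec([0,0,yaw]).as_matrix()[:2,:2]@[-.0005,-.0555]; print("knob",k)
print("delta tool",M.T@(np.r_[k,st["tool_pos"][2]]-st["tool_pos"]))
E
```

```text
time: 14.47
tool_pos: [0.4465, -0.0894, 0.1021]
tcp_rot: [-0.001, 0.617, 0.787, -0.0]
force: [0.0, -0.3, 0.1]
opening: 0.314
grip_force: 0.0
time: 14.88
tool_pos: [0.4446, -0.0891, 0.1511]
tcp_rot: [-0.003, 0.617, 0.787, -0.002]
force: [0.7, -0.2, -0.8]
opening: 0.593
grip_force: 0.0
time: 15.22
tool_pos: [0.4502, -0.0905, 0.2479]
tcp_rot: [0.005, 0.617, 0.787, 0.003]
force: [0.6, -0.1, -0.5]
opening: 0.599
grip_force: 0.0
15.3667 [ 0.4463 -0.0894  0.2422] [[-0.2379  0.9713 -0.0008]
 [ 0.9713  0.2379  0.0003]
 [ 0.0005 -0.0007 -1.    ]] [-0.0408  0.2929  0.2494  1.9281 -0.0891  0.9318  0.4919]
knob [0.5154 0.2111]
delta tool [0.2754 0.1386 0.    ]
```

```bash
python3 steer.py '.6 .03 .015 0 0 0 0;.6 .06 .03 0 0 0 0;.6 .09 .045 0 0 0 0;.6 .12 .06 0 0 0 0;.6 .14 .07 0 0 0 0' >/dev/null
python3 steer.py '.6 .03 .015 0 0 0 .1;.6 .06 .03 0 0 0 .2;.6 .09 .045 0 0 0 .3;.6 .12 .06 0 0 0 .4;.6 .1354 .0686 0 0 0 .489' >/dev/null
python3 steer.py '.6 0 0 0 0 0 0;.6 0 0 0 0 0 0;.6 0 0 0 0 0 0'
python3 - <<'E'
from station import bot
from fit import *
snap(bot,"wrist","wrist9"); C=Cam("wrist9")
st=bot.get_state(); M=rot(st["tcp_rot"]).as_matrix(); print(st["time"],st["tool_pos"],np.degrees(np.arctan2(M[1,0],M[0,0])))
print("delta tool",M.T@(np.array([.5154,.2111,.094])-st["tool_pos"]))
a=cv2.imread("pics/wrist9.png"); p=C.proj([[.5154,.2111,.112]])[0]; x,y=p.astype(int)-25
g=cv2.cvtColor(a,cv2.COLOR_BGR2GRAY)[y:y+50,x:x+50]; n,l,s,c=cv2.connectedComponentsWithStats((g<60).astype(np.uint8)); print(p-[x,y],s[1:],c[1:])
W=C.plane([c[i]+[x,y] for i in range(1,n)],.110); print(W)
b=cv2.imread("pics/wrist8.png")[120:260,170:350]
m=np.zeros((600,800,3),np.uint8); m[:350,:450]=cv2.resize(b,(450,350)); m[350:600,:250]=cv2.resize(a[y:y+50,x:x+50],(250,250))
t=cv2.imread("pics/scene8.png")[190:290,230:345]; m[:300,455:800]=cv2.resize(t,(345,300)); cv2.imwrite("pics/m9.png",m)
E
```

```text
time: 16.45
tool_pos: [0.5153, 0.2088, 0.2412]
tcp_rot: [0.0, 0.79, 0.614, -0.002]
force: [0.3, -1.1, -0.3]
opening: 0.598
grip_force: 0.0
16.5 [0.5156 0.2084 0.2418] 75.62320245284714
delta tool [ 0.0029 -0.0006  0.1477]
[25.8226 25.6495] [[ 17  15  19  20 289]] [[25.7024 24.4083]]
[[0.5155 0.2119 0.11  ]]
```

View pics/m9.png

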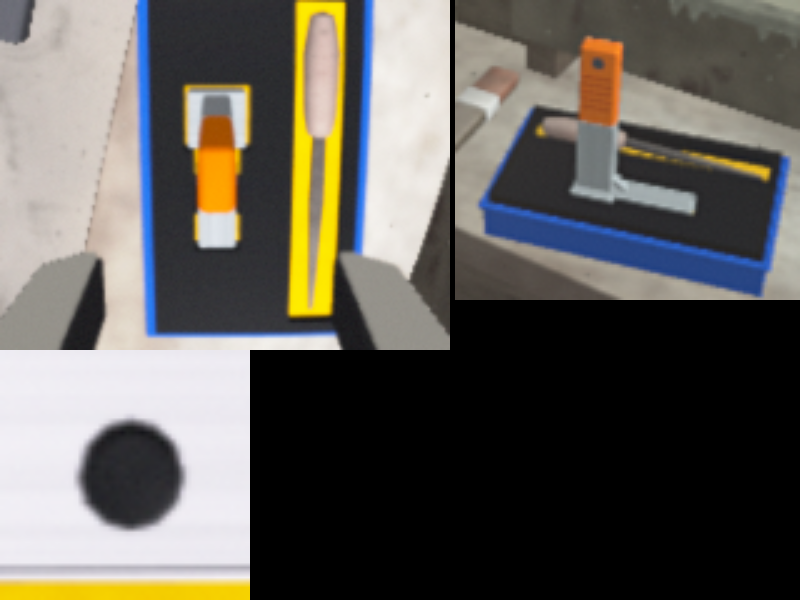

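The dresser stands upright and centred, with the yellow gap even all round the heel at (185–250,85–150). The knob is where predicted. Descend and grip it.

```bash
python3 steer.py '.6 .0032 -.0006 .035 0 0 0;.6 .0032 -.0006 .07 0 0 0;.6 .0032 -.0006 .1 0 0 0;.6 .0032 -.0006 .125 0 0 0;.6 .0032 -.0006 .138 0 0 0'
python3 steer.py '.6 0 0 0 0 0 0;.6 0 0 .005 0 0 0;.6 0 0 .008 0 0 0;0 0 0 .008 0 0 0;0 0 0 .008 0 0 0'
python3 steer.py '0 0 0 0 0 0 0;0 0 0 0 0 0 0;0 0 0 0 0 0 0;0 0 0 0 0 0 0;0 0 0 0 0 0 0'
```

```text
time: 16.92
tool_pos: [0.5142, 0.2111, 0.1017]
tcp_rot: [-0.0, 0.79, 0.613, -0.003]
force: [0.3, 0.9, -0.8]
opening: 0.6
grip_force: 0.0
time: 17.33
tool_pos: [0.5168, 0.214, 0.0976]
tcp_rot: [0.0, 0.79, 0.614, 0.001]
force: [1.0, 0.1, -0.4]
opening: 0.503
grip_force: 0.0
time: 17.75
tool_pos: [0.5163, 0.2142, 0.097]
tcp_rot: [0.0, 0.789, 0.614, 0.0]
force: [0.7, -0.9, 1.5]
opening: 0.229
grip_force: 30.0
```

```bash
python3 steer.py '0 .008 0 0 0 0 0;0 .016 0 0 0 0 0;0 .024 0 0 0 0 0;0 .032 0 0 0 0 0;0 .04 0 0 0 0 0'
python3 steer.py '0 .005 0 0 0 0 0;0 .01 0 0 0 0 0;0 .014 0 0 0 0 0;0 .016 0 0 0 0 0;0 .016 0 0 0 0 0'
python3 steer.py '0 .0015 0 0 0 0 0;0 .003 0 0 0 0 0;0 .003 0 0 0 0 0;0 .003 0 0 0 0 0'
```

```text
time: 18.17
tool_pos: [0.5263, 0.2539, 0.0969]
tcp_rot: [0.0, 0.789, 0.614, 0.0]
force: [-0.8, -2.1, 5.3]
opening: 0.231
grip_force: 30.0
time: 18.58
tool_pos: [0.5301, 0.269, 0.0969]
tcp_rot: [0.0, 0.789, 0.614, -0.0]
force: [-1.7, -2.3, 5.8]
opening: 0.229
grip_force: 30.0
time: 18.92
tool_pos: [0.5301, 0.269, 0.0969]
tcp_rot: [0.001, 0.79, 0.614, -0.002]
force: [-3.5, -6.2, 8.0]
opening: 0.23
grip_force: 30.0
```

```bash
python3 steer.py '0 .002 0 0 0 0 0;0 .003 0 0 0 0 0;0 .003 0 0 0 0 0'
python3 steer.py '0 -.0055 0 0 0 0 0;.6 -.0055 0 0 0 0 0;.6 -.0055 0 0 0 0 0;.6 -.0055 0 0 0 0 0;.6 -.0055 0 0 0 0 0'
python3 steer.py '.6 0 0 0 0 0 0;.6 0 0 0 0 0 0;.6 0 0 0 0 0 0;.6 0 0 -.03 0 0 0;.6 0 0 -.06 0 0 0'
python3 steer.py '.6 -.03 0 -.035 0 0 0;.6 -.06 0 -.07 0 0 0;.6 -.09 0 -.1 0 0 0;.6 -.09 0 -.1 0 0 0;.6 -.09 0 -.1 0 0 0'
python3 - <<'E'
from station import bot
from fit import *
for n in("scene","top","wrist"): snap(bot,n,n+"10")
a=cv2.imread("pics/wrist10.png")[60:260,130:400]
t=cv2.imread("pics/scene10.png")[130:290,115:345]
m=np.zeros((600,800,3),np.uint8); m[:333,:450]=cv2.resize(a,(450,333)); m[340:,:374]=cv2.resize(t,(374,260)); 
q=cv2.imread("pics/top10.png")[165:265,120:345]; m[340:519,380:]=cv2.resize(q,(420,179)) if 0 else cv2.resize(q,(420,179)); cv2.imwrite("pics/m10.png",m)
st=bot.get_state(); print(st["time"],st["tool_pos"])
E
```

```text
time: 19.17
tool_pos: [0.5301, 0.2691, 0.0968]
tcp_rot: [0.002, 0.79, 0.613, -0.005]
force: [-4.8, -9.2, 10.6]
opening: 0.232
grip_force: 30.0
time: 19.58
tool_pos: [0.5301, 0.27, 0.0962]
tcp_rot: [-0.0, 0.789, 0.614, 0.0]
force: [0.6, 1.2, 0.2]
opening: 0.463
grip_force: 0.0
time: 20.0
tool_pos: [0.5286, 0.2683, 0.1555]
tcp_rot: [-0.0, 0.789, 0.614, -0.003]
force: [0.7, 1.2, 0.5]
opening: 0.604
grip_force: 0.0
time: 20.42
tool_pos: [0.5095, 0.179, 0.2597]
tcp_rot: [0.001, 0.791, 0.612, 0.003]
force: [0.2, 0.3, -0.0]
opening: 0.598
grip_force: 0.0
20.5667 [0.5069 0.1834 0.2551]
```

View pics/m10.png

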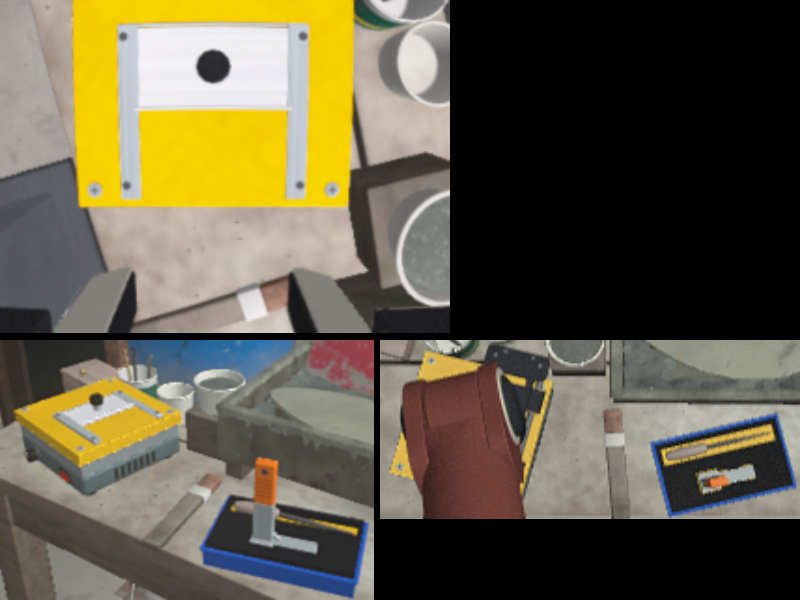

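The shutter spans (137,25)-(290,108), up against the stop strip and covering the opening. The dresser stands upright in the foam, and the bystanders look unmoved. Handing in.

```bash
python3 steer.py '.6 0 0 0 0 0 0;.6 0 0 0 0 0 0;.6 0 0 0 0 0 0'; python3 -c "
from station import bot
print(bot.finish_job())"
```

```text
time: 20.82
tool_pos: [0.5074, 0.1826, 0.2552]
tcp_rot: [-0.0, 0.789, 0.615, -0.001]
force: [-0.8, -0.4, 0.8]
opening: 0.599
grip_force: 0.0
the job is handed in; nothing more can be done
None
```

The job is handed in at about 21 s: the dresser came out without touching the guard hard and is pressed upright and flush into the foam, the shutter is against its end stop, and the file, brush and tin look unmoved; the hand-in returned no verdict.

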